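# Fit the column-holder plate and counter-hold its hidden bolt head

## Task

Take the slotted plate from the notebooks and stand it upright on its forked thin edge on the base of the pump module, astride the loose bolt between the steel bracket and the washer, its two black clips facing out, away from the bracket, and let go of it. Then reach down into the narrow gap between the bracket and the white housing and grip the hidden bolt head firmly across two of its flats without turning the bolt. Finish the program while still holding it, so that a colleague can tighten the nut with the ring spanner, and leave the other things on the desk where they are.

Things in the scene. Friction and masses are not known exactly. Their poses are not given: they have to be found in the camera images.
- module: pump module, fixed. Origin on the bench under the middle of the bracket's front face; x from its front (nut side) to its back, y left, z up. Mm: base plate x -47..153, y -65..65, top z 10. Upright steel bracket x 0..6, y -25..25, top z 112; its foot x 0..42, top z 19. White housing x 56..150, y -61..61, top z 102. The bolt runs along x through the bracket at y 0, z 90
- gap (a point): middle of the 50 mm gap between bracket and housing, at the height of the bracket's top (22 mm above the bolt's axis); axes as the module's. Open above and at both sides; in it only the bolt's head and sleeve and, low on the housing (56 mm below the bolt's axis), two 10 mm long ports at y -40 and 40
- nut_face (a point): centre of the nut's front face, on the bolt's axis; axes as the module's. From here to the back: nut 20 mm across flats, 11 mm; washer 30 dia, 2.5 mm; free space of 12 mm for the plate; bracket. The 12 dia bolt sticks out 8.5 mm. A ring spanner sits on the nut (33 dia ring, 8 mm thick), its handle sloping 45 degrees down to the bench at the module's -y side. Nut and spanner are fixed
- seat (a point): point on top of the module's base plate (z 10), in the middle of the space between bracket and washer, straight below the bolt: the middle of the plate's lower edge belongs here. Axes as the module's
- plate: loose steel plate 115 (x) x 56 (y) x 6 (z) mm, 0.2 kg. Origin: centre of its underside; x from the forked end to the top end, z out of the clip face. Slot 18 wide, open at the forked end, 88 deep. Two clips at x 45.5, y -19 and 19, 15 high. Starts flat, clips up, underside 22 mm above the bench, top end overhanging the notebooks by 20 to 45 mm. Fitted: x up, z to the module's -x
- plate_trunnions (a point): middle of the line (along plate y) through two freely turning round sleeves, 8 dia, that stick out 4 mm from the plate's two sides near its top end (plate frame 45.5, 0, 3.4 mm); 64 mm over both ends, the place to grip. Held by the sleeves' ends and lifted, the plate swings by its weight, forked end down, and hangs upright
- plate_foot (a point): middle of the plate's forked edge (plate frame -57.5, 0, 3 mm), axes as the plate's
- plate_clips (a point): point between the plate's two clips (plate frame 45.5, 0, 12 mm), axes as the plate's
- notebook: stack of two notebooks that the plate lies on, fixed; 208 x 146 mm, together 22 mm thick. Its own y points to the edge that the plate's top end overhangs (74 mm from the origin); origin on the bench under the lower one's middle
- bolt (a joint): turn of the bolt about the module's x axis (rad); at 0 two flats of the hexagon head are upright, facing the module's y and -y. It starts within 0.25 of 0 and turns easily (0.02 N m)
- bolt_head (a point): centre of the hidden hexagon bolt head, 22 mm behind the bracket: 20 mm across flats, 11 mm thick in x; x along the bolt as the module's x, y square to two parallel flats (turns with the bolt). Between bracket and head the bolt has a 17 dia sleeve
- bolt_corner (a point): a corner of the bolt head, 11.5 mm from its axis along bolt_head's z
- column: bystander: steel chromatography column lying on the bench, 178 long, 18 dia ends; origin under its middle
- ferrule_tin: bystander: round white tin, 52 dia, 32 high; origin under its centre
- reagent_small: bystander: small brown bottle with white cap, 44 dia, 86 high; origin under its centre
- tape_roll: bystander: roll of tape lying flat, 96 dia, 25 high; origin under its centre
- screwdriver: bystander: screwdriver with a yellow handle lying on the bench, 185 long, 21 dia; origin under its middle

How it is judged:
On the way:
1. the plate stands upright on the base, astride the bolt between bracket and washer, clips out, and is let go (x of plate_foot in the frame of seat between -0.007 and 0.007 m and y of plate_foot in the frame of seat between -0.007 and 0.007 m and z of plate_foot in the frame of seat between -0.003 and 0.004 m and angle between plate's own x axis and vertical below 0.17 rad and x of plate_clips in the frame of seat below -0.004 m and contact force between the fingers and plate below 0.3 N), for 0.2 s.
At the end, for the whole second after the job is handed in: Plate upright within 10 deg, clips out, its lower edge on the base within 7 mm of the seat (4 mm in height); fingers press the bolt head with over 12 N, TCP within 8 mm of the bolt axis sideways, 15 mm in height, 12 mm along it; bolt still, turned less than 22 deg (x of plate_foot in the frame of seat between -0.007 and 0.007 m and y of plate_foot in the frame of seat between -0.007 and 0.007 m and z of plate_foot in the frame of seat between -0.003 and 0.004 m and angle between plate's own x axis and vertical below 0.17 rad and x of plate_clips in the frame of seat below -0.004 m and contact force between the fingers and bolt above 12 N and x of the grasp point in the frame of module between 0.016 and 0.042 m and y of the grasp point in the frame of module between -0.008 and 0.008 m and z of the grasp point in the frame of module between 0.076 and 0.106 m and velocity of joint bolt between -0.1 and 0.1 rad/s and distance of bolt_corner from where it was at the start of the episode below 0.0045 m); the arm keeps its last pose, push and grip.
It fails at once if a bystander (column, tin, small bottle, tape, screwdriver) is pushed more than 30 mm from its place or tipped over (distance of any of column, ferrule_tin, reagent_small, tape_roll, screwdriver from where it was at the start of the episode above 0.03 m or angle between reagent_small's own z axis and vertical above 0.6 rad).
It also fails if it takes over 54 s, if anything falls off the work surface, if the arm or the gripper's body presses on something with over 40 N, if the wrist force passes 120 N, or if a joint passes its speed limit or range.

## Robot

A 6-joint arm with a two-finger parallel gripper is mounted at the origin on a cart in front of the work surface, level with it; the furniture and walls round the work are solid. World frame = base frame: x ahead of the robot, y to its left, z up, the work surface at z = 0. Lengths are in m, angles in rad, forces in N, time in s.
With the tool pointing down it reaches from about 0.25 to 0.725 m from the base axis. Payload 4 kg.
Tool frame: the origin (TCP) lies between the finger pads, 19 mm behind the fingertips; this is the grasp point; z points along the fingers, y is the line along which they close (so a half turn about z gives the same grasp; the last joint's range is limited). The gripper opens to 85 mm and grips with 20 to 120 N. Pads are 22 mm wide; open, the fingers measure 114 mm over their backs; the gripper's body (76 mm by 85 mm) begins 54 mm behind the grasp point. The pads swing forward as they close: fully open they stand 13 mm farther back than shut.
Start: joints at [1.111, 0.241, 0.005, 1.335, 0, 1.571], TCP at [0.222, 0.448, 0.25] pointing down, gripper open.
Joint ranges: [-2.72, 2.72], [-1.05, 1.87], [-1.09, 1.28], [-1.99, 2.15], [-1.42, 1.44], [-3.14, 3.14]. Speed limits (rad/s): [2.79, 2.79, 3.14, 3.14, 3.14, 3.14].

## Interface

Orientations are given as a unit quaternion [x, y, z, w].
In Python, from workcell import get_obs, camera, job_done, silhouettes gives the robot as it stands. The module is installed in compiled form; this text tells all that it offers.
- The arm moves only by the tool drive_tool, never from a script. Its argument "increments" is a list of rows, each a list of 3 entries, a list of its own where there are three numbers: the shift along the world's x, y, z in mm, then the turn, a rotation vector about the world's x, y, z in degrees, then the opening, from 0 (shut) to 1 (fully open). A call has 1 to 8 rows; each row shifts and turns the commanded pose from where the row before left it; what a row does not reach is not made up. A row lasts 1/12 s, in which the tool goes at most 41.7 mm and 7.16 degrees, less where a joint would pass 70% of its speed; a pose out of reach is approached as far as the arm can. A call is refused whole if a number of a shift passes 41.7 or a number of a turn 7.16, either way. A call with a gripper value outside its range is refused whole. The fingers move at their own pace and stop on an object; the grip force is fixed at half the most. Time passes only in rows, so rows that do not move let the fingers close. It gives the time, the measured TCP pose, the force, the opening and the grip force at its end, in the units of the state.
- get_obs(): the state, without advancing time (a new reading comes with each control period).
- camera(name): name is "side" or "top" or "wrist"; returns a dict with "image" (400x640x3 uint8, red, green, blue), "K" (3x3 intrinsics, pixels), "view" (4x4, takes a point from world to camera coordinates). Camera axes: x right, y down, z forward; pixel columns grow to the right and rows downward; lengths in m; the calibration is good to about 2 mm. The wrist camera is an equidistant fisheye: a pixel r from the principal point sees the ray r / f radians off the axis. A picture is of the moment at which its call begins. There is no depth.
- job_done(): hands the job in; it is judged then, once.
Trained networks look in a picture, given as the dict that the camera call returned (one of the last four; its "shot" number tells which), for a name from the list of things; names that differ only in an ending like _2 or _b are one class to them, and where a whole thing is asked for, a point or a joint stands for the part that bears it (a point fixed in the world has none). Each returns a list of dicts, best first, with "conf" (0 to 1); they miss things now and then, are a little off and sometimes report something else, mostly with a low value. They report only what shows in the picture. A call takes as long as a camera call.
- silhouettes(query, picture): "region" (400x640 bool, what is visible of it) and "bbox" ([left, top, right, bottom] in pixels, round what is visible of it).
The state is a dict: "clock": time; "joint_pos": joint angles; "joint_vel": joint speeds; "tau": joint torques, N m; "eef_pos": TCP position; "tool_rot": TCP orientation; "ft_force": force on the tool from outside, world axes, zero at the start; "ft_torque": the same for the moment, N m; "grip_width": finger opening in m; "grasp_force": force on a finger pad.
Only numpy, scipy, OpenCV 4.12 (cv2) and the standard library are available. Lean on these libraries where they do the work, as an engineer would, in place of code of your own. Each camera call takes 0.05 s, during which the arm holds its last target. There are 200 camera calls.

## Working session

There is one attempt and no reset: what is moved stays moved. The work goes in short steps, Python scripts to look and compute and a tool call to move; the robot and the scene stay as the last step left them, time stands still between calls to the robot, and variables do not carry over. Pictures are saved under pics/ and viewed, at most 10 in all, crops included, and the job is handed in when it is done.

Besides the shell and the picture viewer there is one more tool, called after ">>>" as name(argument=value, ...), one argument or row to a line, values as JSON. drive_tool: Moves the arm, as the interface text tells. Its arguments: {"type":"object","properties":{"increments":{"type":"array"}},"required":["increments"]}

```bash
mkdir -p pics; cat > h.py <<'E'
import numpy as np, cv2, pickle
from workcell import get_obs, camera, job_done, silhouettes
def save(c,n): cv2.imwrite('pics/'+n, c['image'][:,:,::-1])
def ray(c,uv):
    """pinhole ray in world: origin, dir"""
    V=np.array(c['view']);R=V[:3,:3];o=-R.T@V[:3,3]
    K=np.array(c['K']); d=np.linalg.inv(K)@np.array([uv[0],uv[1],1.])
    return o,R.T@(d/np.linalg.norm(d))
def onz(c,uv,z):
    o,d=ray(c,uv); return o+d*(z-o[2])/d[2]
def proj(c,P):
    V=np.array(c['view']);p=np.atleast_2d(P)@V[:3,:3].T+V[:3,3]
    q=p@np.array(c['K']).T; return q[:,:2]/q[:,2:]
E
python3 - <<'E'
from h import *
o=get_obs(); print({k:np.round(v,3) for k,v in o.items()})
for n in ['top','side']:
    c=camera(n); save(c,n+'0.png'); pickle.dump(c,open(n+'0.pkl','wb'))
    V=np.array(c['view']); print(n,-V[:3,:3].T@V[:3,3],V[2,:3],c['K'][0])
    for q in ['module','plate','notebook','column','ferrule_tin','reagent_small','tape_roll','screwdriver','bolt']:
        for s in silhouettes(q,c)[:2]:
            m=s['region']; ys,xs=np.nonzero(m)
            r=cv2.minAreaRect(np.c_[xs,ys].astype(np.float32)); p=cv2.boxPoints(r)
            print(q,round(s['conf'],2),s['bbox'],np.round(p).astype(int).tolist(),len(xs))
E
```

```text
{'clock': np.float64(0.0), 'joint_pos': array([ 1.111,  0.241,  0.004,  1.335, -0.   ,  1.571]), 'joint_vel': array([-0.   ,  0.001,  0.001,  0.   , -0.   , -0.   ]), 'tau': array([-1.0000e-03, -3.7232e+01,  2.5241e+01,  1.7000e-02, -0.0000e+00,
       -0.0000e+00]), 'eef_pos': array([0.222, 0.448, 0.249]), 'tool_rot': array([ 0.228,  0.974, -0.001, -0.   ]), 'ft_force': array([-1.068, -0.243,  0.311]), 'ft_torque': array([-0.024,  0.036,  0.002]), 'grasp_force': np.float64(0.0), 'grip_width': np.float64(0.086)}
top [0.3756742  0.06368238 1.22744765] [ 0.1453724  -0.00606611 -0.98935841] [370.48760784   0.         319.93621165]
module 0.77 [313.7, 146.3, 363.0, 212.8] [[312, 151], [353, 144], [363, 209], [322, 216]] 2563
plate 0.89 [258.6, 197.9, 294.8, 221.0] [[257, 216], [259, 197], [296, 200], [294, 220]] 509
notebook 0.58 [234.9, 180.1, 291.2, 253.1] [[232, 247], [241, 180], [288, 186], [280, 253]] 2849
column 0.63 [319.0, 253.5, 369.2, 262.7] [[318, 258], [370, 248], [371, 254], [320, 264]] 283
ferrule_tin 0.5 [380.1, 244.3, 396.0, 261.2] [[380, 244], [394, 244], [394, 257], [38
[... 1167 characters left out ...]
, 275], [240, 275]] 276
column 0.29 [317.6, 213.6, 332.7, 222.9] [[317, 214], [334, 214], [334, 222], [317, 222]] 51
ferrule_tin 0.66 [227.5, 277.6, 251.7, 305.0] [[224, 280], [248, 275], [254, 301], [230, 306]] 557
reagent_small 0.91 [355.1, 162.4, 372.9, 197.5] [[356, 164], [372, 164], [372, 196], [356, 196]] 487
tape_roll 0.66 [297.5, 176.2, 322.6, 203.7] [[297, 199], [302, 174], [323, 178], [318, 204]] 374
tape_roll 0.59 [349.3, 141.4, 380.9, 164.9] [[350, 143], [380, 143], [380, 165], [350, 165]] 516
screwdriver 0.75 [324.2, 306.0, 373.5, 381.7] [[319, 308], [329, 302], [375, 379], [366, 385]] 556
bolt 0.47 [306.4, 217.2, 335.0, 223.9] [[306, 214], [334, 214], [334, 222], [306, 222]] 96
```

```bash
python3 - <<'E'
from h import *
t=pickle.load(open('top0.pkl','rb'))['image'];s=pickle.load(open('side0.pkl','rb'))['image']
a=cv2.resize(t[130:280,190:430],None,fx=3.3,fy=3.3,interpolation=cv2.INTER_CUBIC)
b=cv2.resize(s[130:310,210:410],None,fx=3.3,fy=3.3,interpolation=cv2.INTER_CUBIC)
cv2.imwrite('pics/t1.png',a[:,:,::-1]);cv2.imwrite('pics/s1.png',b[:,:,::-1]);print(a.shape,b.shape)
E
```

```text
(495, 792, 3) (594, 660, 3)
```

View pics/t1.png

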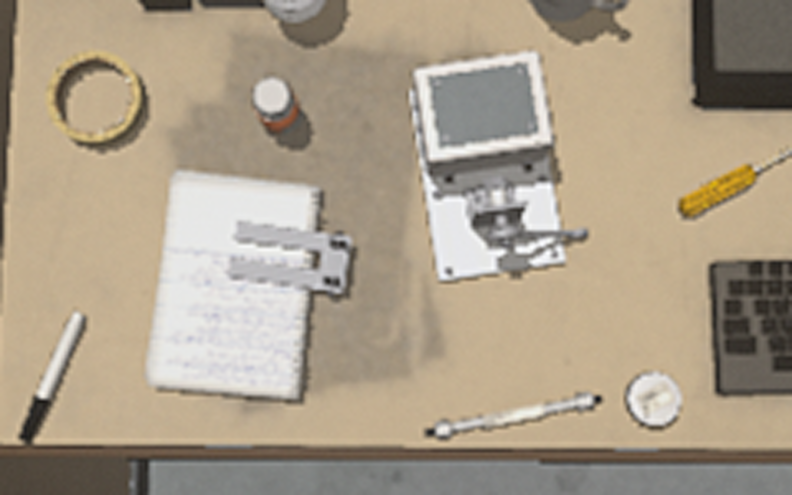

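View pics/s1.png

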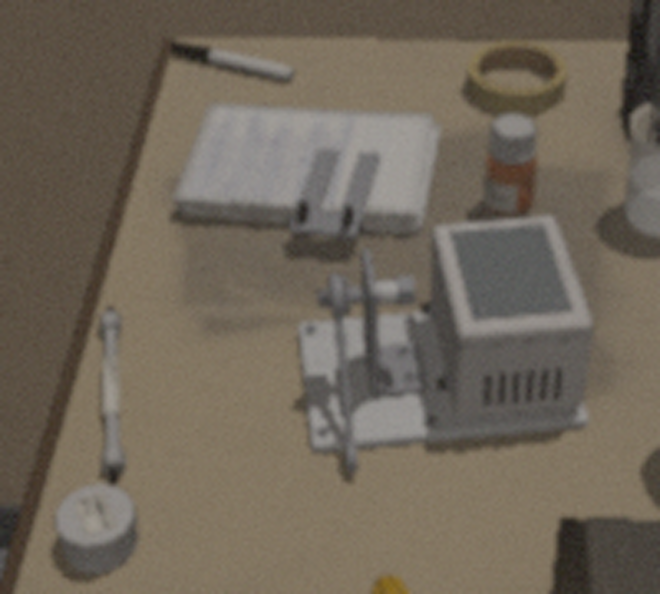

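The top view shows the module front (base, spanner) facing the robot. The plate lies on the notebooks at top px ~(258–295, 198–220), its top end and clips overhanging to the right (world -y). The side view agrees: bracket ~(322, 205–250), housing to the right of it. Next I'll fit poses by rendering box models against the silhouettes.

```bash
cat > fit.py <<'E'
from h import *
from scipy.optimize import minimize
def projf(c,P):
    if c.get('name')!='wrist': return proj(c,P)
    V=np.array(c['view']);p=P@V[:3,:3].T+V[:3,3];K=np.array(c['K'])
    r=np.hypot(p[:,0],p[:,1])+1e-12; th=np.arctan2(r,p[:,2])
    return np.c_[K[0,2]+K[0,0]*th*p[:,0]/r, K[1,2]+K[1,1]*th*p[:,1]/r]
def box(x0,x1,y0,y1,z0,z1):
    g=[np.linspace(a,b,5) for a,b in((x0,x1),(y0,y1),(z0,z1))]
    return np.array(np.meshgrid(*g)).reshape(3,-1).T/1000
MOD=[box(-47,153,-65,65,0,10),box(0,6,-25,25,10,112),box(56,150,-61,61,10,102),box(-36,33,-8,8,82,98),box(-26,-16,-16,16,74,106)]
PL=[box(-57.5,57.5,9,28,0,6),box(-57.5,57.5,-28,-9,0,6),box(30.5,57.5,-28,28,0,6),box(42,49,-22,-16,6,15),box(42,49,16,22,6,15),box(42,49,-32,32,0,7)]
NB=[box(-104,104,-73,73,0,22)]
def w(pose,z0,P):
    x,y,a=pose;c,s=np.cos(a),np.sin(a)
    return np.c_[x+c*P[:,0]-s*P[:,1],y+s*P[:,0]+c*P[:,1],z0+P[:,2]]
def render(c,pose,z0,model):
    S=4; m=np.zeros((400*S,640*S),np.uint8)
    for b in model:
        uv=projf(c,w(pose,z0,b)); h=cv2.convexHull(((uv+.5)*S-.5).astype(np.float32))
        cv2.fillConvexPoly(m,np.round(h*16).astype(np.int32),255,shift=4)
    return cv2.resize(m,(640,400),interpolation=cv2.INTER_AREA)/255.
def fit(views,pose0,z0,model):
    """views: list of (cam,region)"""
    def cost(q):
        p=np.array([q[0],q[1],q[2]*10]); e=0
        for c,r in views:
            m=render(c,p,z0,model); e+=1-np.minimum(m,r).sum()/np.maximum(m,r).sum()
        return e/len(views)
    q0=np.array([pose0[0],pose0[1],pose0[2]/10]); 
    for st in (.02,.006):
        sim=np.vstack([q0]+[q0+st*v for v in np.eye(3)])
        r=minimize(cost,q0,method='Nelder-Mead',options=dict(initial_simplex=sim,xatol=1e-5,fatol=1e-5,maxiter=200)); q0=r.x
    return np.array([q0[0],q0[1],q0[2]*10]),r.fun
E
python3 - <<'E'
from fit import *
t=pickle.load(open('top0.pkl','rb'));s=pickle.load(open('side0.pkl','rb'))
print(onz(t,(338,180),.1),onz(t,(276,208),.025),onz(t,(263,216),.02))
t=camera('top');s=camera('side')
for n,md,z0,p0,uv in [('module',MOD,0,0,(338,195)),('plate',PL,.022,-1.6,(276,208)),('notebook',NB,0,-1.57-.15,(263,216))]:
    g=onz(t,uv,.02)
    vs=[(c,silhouettes(n,c)[0]['region'].astype(float)) for c in (t,s)]
    for v in (vs,vs[:1],vs[1:]): 
        p,f=fit(v,(g[0],g[1],p0),z0,md); print(n,np.round(p,4),round(f,3))
E
```

```text
[0.59852865 0.00120775 0.1       ] [0.51849214 0.19951132 0.025     ] [0.49242292 0.24186527 0.02      ]
module [ 0.5527 -0.0079  0.1644] 0.061
module [ 0.5529 -0.0091  0.174 ] 0.067
module [ 0.5526 -0.0071  0.1561] 0.053
plate [ 0.5187  0.197  -1.7138] 0.127
plate [ 0.5191  0.1963 -1.7168] 0.144
plate [ 0.5183  0.1975 -1.7057] 0.093
notebook [ 0.4916  0.2533 -3.2181] 0.159
notebook [ 0.4915  0.2528 -3.2218] 0.132
notebook [ 0.4919  0.255  -3.2153] 0.18
```

>>> drive_tool(
  increments=[
    [[26,-27,0],[0,0,-6.5],1],
    [[26,-27,0],[0,0,-6.5],1],
    [[26,-27,0],[0,0,-6.5],1],
    [[26,-27,0],[0,0,-6.5],1],
    [[26,-27,0],[0,0,-6.5],1],
    [[26,-27,0],[0,0,-6.5],1],
    [[26,-27,0],[0,0,-6.5],1],
    [[26,-27,0],[0,0,-6.5],1],
  ],
)

```text
clock: 2.07
eef_pos: [0.4309, 0.2306, 0.2502]
tool_rot: [0.634, 0.773, 0.0, 0.0]
ft_force: [0.2, 0.2, 0.0]
grip_width: 0.0853
grasp_force: 0.0
```

>>> drive_tool(
  increments=[
    [[27,-27,-15],[0,0,-6.6],1],
    [[27,-27,-15],[0,0,-6.6],1],
    [[27,-26,-15],[0,0,-6.6],1],
    [[0,0,0],[0,0,0],1],
    [[0,0,0],[0,0,0],1],
  ],
)

```text
clock: 2.48
eef_pos: [0.5112, 0.1502, 0.2035]
tool_rot: [0.757, 0.654, -0.001, -0.001]
ft_force: [0.2, 0.4, 1.1]
grip_width: 0.0854
grasp_force: 0.0
```

```bash
python3 - <<'E'
from fit import *
from scipy.spatial.transform import Rotation as R
o=get_obs(); print(o['clock'],np.round(o['joint_pos'],3),np.round(o['eef_pos'],4),np.round(R.from_quat(o['tool_rot']).as_matrix(),3).tolist())
c=camera('wrist'); c['name']='wrist'; save(c,'w1.png')
V=np.array(c['view']); print(-V[:3,:3].T@V[:3,3],V[:3,:3].round(3).tolist(),c['K'])
s=silhouettes('plate',c)
for q in s[:2]: print(q['conf'],q['bbox'])
r=s[0]['region'].astype(float)
p,f=fit([(c,r)],(.5187,.197,-1.714),.022,PL); print(p,f)
s=silhouettes('module',c)
for q in s[:2]: print(q['conf'],q['bbox'])
pickle.dump((c,),open('w1.pkl','wb'))
E
```

```text
2.4833 [0.286 0.331 0.006 1.249 0.    2.002] [0.5112 0.1502 0.2035] [[0.145, 0.989, -0.003], [0.989, -0.145, -0.001], [-0.001, -0.003, -1.0]]
[0.52238139 0.22696707 0.32786338] [[0.99, -0.144, -0.002], [-0.137, -0.943, 0.303], [-0.046, -0.299, -0.953]] [[309.70691629   0.         317.91657355]
 [  0.         309.70691629 204.07624104]
 [  0.           0.           1.        ]]
0.87 [286.2, 82.1, 352.7, 196.6]
0.61 [322.4, 217.3, 517.0, 360.7]
[ 0.51965963  0.19656921 -1.71319769] 0.0943382733205308
0.72 [323.5, 218.8, 515.1, 362.5]
```

View pics/w1.png

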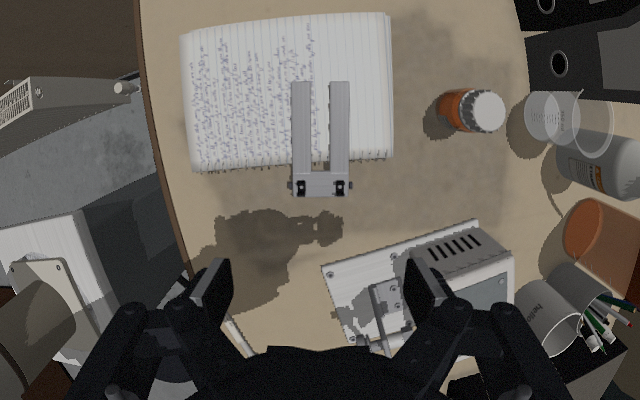

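Wrist view: the plate is at px (290–352, 82–197), with its sleeves at about (289,186) and (353,186) beyond the notebook edge. The fit agrees with the top and side views to within 1 mm. Descending to grip.

>>> drive_tool(
  increments=[
    [[2,1,-35],[0,0,0],1],
    [[0,0,-35],[0,0,0],1],
    [[0,0,-35],[0,0,0],1],
    [[0,0,-30],[0,0,0],1],
    [[0,0,-25],[0,0,0],1],
    [[0,0,-19],[0,0,0],1],
    [[0,0,0],[0,0,0],1],
    [[0,0,0],[0,0,0],1],
  ],
)

```text
clock: 3.3
eef_pos: [0.5119, 0.1542, 0.0261]
tool_rot: [0.755, 0.656, -0.001, -0.0]
ft_force: [0.3, -0.5, -0.2]
grip_width: 0.0857
grasp_force: 0.0
```

>>> drive_tool(
  increments=[
    [[0,0,0],[0,0,0],0.6],
    [[0,0,0],[0,0,0],0.6],
    [[0,0,0],[0,0,0],0.6],
    [[0,0,0],[0,0,0],0.6],
    [[0,0,0],[0,0,0],0.6],
    [[0,0,0],[0,0,0],0.6],
  ],
)

```text
clock: 3.8
eef_pos: [0.5138, 0.1533, 0.0269]
tool_rot: [0.756, 0.655, 0.001, 0.0]
ft_force: [0.9, 0.9, 1.4]
grip_width: 0.0601
grasp_force: 64.2
```

>>> drive_tool(
  increments=[
    [[0,0,10],[0,0,0],0.5],
    [[0,0,15],[0,0,0],0.5],
    [[0,0,20],[0,0,0],0.5],
    [[0,0,25],[0,0,0],0.5],
    [[0,0,30],[0,0,0],0.5],
    [[0,0,30],[0,0,0],0.5],
    [[0,0,30],[0,0,0],0.5],
    [[0,0,30],[0,0,0],0.5],
  ],
)

```text
clock: 4.47
eef_pos: [0.5116, 0.1523, 0.2172]
tool_rot: [0.756, 0.655, -0.001, -0.0]
ft_force: [0.4, -0.0, -2.8]
grip_width: 0.06
grasp_force: 65.3
```

>>> drive_tool(
  increments=[
    [[0,0,20],[0,0,0],0.5],
    [[0,0,10],[0,0,0],0.5],
    [[0,0,5],[0,0,0],0.5],
    [[0,0,0],[0,0,0],0.5],
    [[0,0,0],[0,0,0],0.5],
    [[0,0,0],[0,0,0],0.5],
  ],
)

```text
clock: 4.97
eef_pos: [0.5118, 0.1527, 0.2489]
tool_rot: [0.756, 0.655, -0.002, -0.001]
ft_force: [-0.4, -0.4, -2.6]
grip_width: 0.0599
grasp_force: 65.3
```

```bash
python3 - <<'E'
from fit import *
from scipy.spatial.transform import Rotation as R
o=get_obs(); print(o['clock'],np.round(o['joint_pos'],3),np.round(o['eef_pos'],4),o['grip_width'],o['grasp_force'],o['ft_force'])
w=camera('wrist');w['name']='wrist';s=camera('side');t=camera('top')
im=np.vstack([w['image'][100:400,120:520],cv2.resize(s['image'][110:260,250:450],(400,300))]);
cv2.imwrite('pics/l1.png',im[:,:,::-1])
for c in (w,):
  q=silhouettes('module',c)
  for k in q[:2]: print(k['conf'],k['bbox'])
E
```

```text
4.9667 [ 0.29   0.312  0.099  1.362 -0.     2.003] [0.5118 0.1527 0.2489] 0.05986760102825014 65.26724696159363 [-0.43702891 -0.40612691 -2.55895061]
0.76 [322.6, 211.0, 497.2, 342.5]
```

View pics/l1.png

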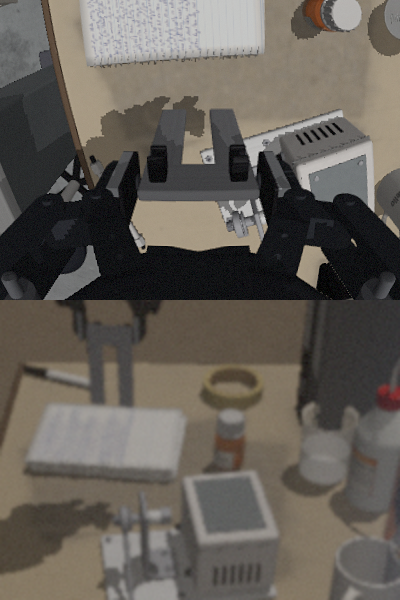

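The plate hangs upright between the fingers, clips (crop px ~(157,160) and (238,160)) facing the wrist camera. Rotating toward the fitting yaw and looking at the module on the way.

>>> drive_tool(
  increments=[
    [[-3,0,2],[0,0,4],0.5],
    [[-5,0,2],[0,0,7],0.5],
    [[-6,0,2],[0,0,7],0.5],
    [[-6,0,2],[0,0,7],0.5],
    [[-6,0,2],[0,0,7],0.5],
    [[-6,0,2],[0,0,7],0.5],
    [[-6,0,2],[0,0,7],0.5],
    [[-6,0,2],[0,0,7],0.5],
  ],
)

```text
clock: 5.83
eef_pos: [0.4684, 0.153, 0.2667]
tool_rot: [0.381, 0.925, -0.0, -0.0]
ft_force: [-0.6, 0.1, -1.9]
grip_width: 0.0598
grasp_force: 65.3
```

>>> drive_tool(
  increments=[
    [[0,0,0],[0,0,7],0.5],
    [[0,0,0],[0,0,7],0.5],
    [[0,0,0],[0,0,7],0.5],
    [[0,0,0],[0,0,7],0.5],
    [[0,0,0],[0,0,7],0.5],
    [[0,0,0],[0,0,7],0.5],
    [[0,0,0],[0,0,7],0.5],
    [[0,0,0],[0,0,5.5],0.5],
  ],
)

```text
clock: 6.5
eef_pos: [0.4687, 0.153, 0.2666]
tool_rot: [-0.084, 0.996, -0.0, -0.0]
ft_force: [1.4, 0.3, -2.5]
grip_width: 0.0599
grasp_force: 65.3
```

>>> drive_tool(
  increments=[
    [[0,0,0],[0,0,0],0.5],
    [[0,0,0],[0,0,0],0.5],
    [[0,0,0],[0,0,0],0.5],
  ],
)

```text
clock: 6.75
eef_pos: [0.4688, 0.153, 0.2668]
tool_rot: [-0.081, 0.997, -0.0, -0.0]
ft_force: [-1.6, -0.7, -3.0]
grip_width: 0.0598
grasp_force: 65.3
```

```bash
python3 - <<'E'
from fit import *
from scipy.spatial.transform import Rotation as R
o=get_obs(); print(o['clock'],np.round(o['joint_pos'],3),np.round(o['eef_pos'],4),np.round(R.from_quat(o['tool_rot']).as_matrix(),3).tolist(),o['grip_width'])
w=camera('wrist');w['name']='wrist'
q=silhouettes('module',w); r=q[0]['region']; print(q[0]['conf'],q[0]['bbox'])
pickle.dump((w,r),open('w2.pkl','wb'))
im=w['image'].copy(); m=render(w,(.5527,-.0079,.164),0,MOD)
for mm,col in((m>.5,(255,0,0)),(r,(0,255,0))):
    cs,_=cv2.findContours(mm.astype(np.uint8),cv2.RETR_EXTERNAL,cv2.CHAIN_APPROX_NONE); cv2.drawContours(im,cs,-1,col,1)
cv2.imwrite('pics/w2.png',im[:,:,::-1])
E
```

```text
6.75 [0.316 0.221 0.023 1.373 0.    0.154] [0.4688 0.153  0.2668] [[-0.987, -0.161, -0.0], [-0.161, 0.987, -0.0], [0.0, -0.0, -1.0]] 0.05978268683461776
0.69 [134.2, 182.6, 244.2, 308.2]
```

View pics/w2.png

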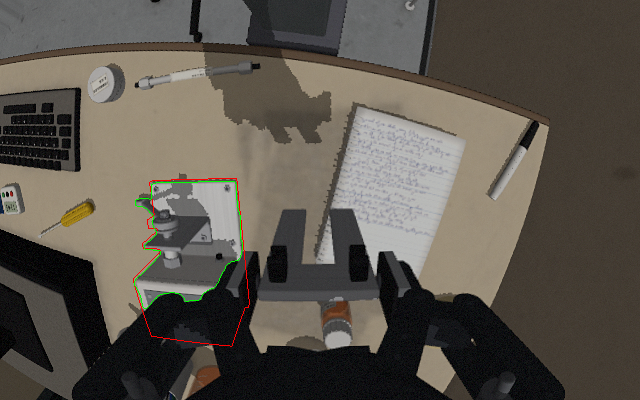

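The plate hangs clear and the rendered module outline (red) matches the detected one (green, px 134–244 × 182–308) within 1–2 px. I'll refine the fit on the unoccluded part.

```bash
cat >> fit.py <<'E'
def fitv(views,pose0,z0,model):
    """views: (cam, region, valid)"""
    def cost(q):
        p=np.array([q[0],q[1],q[2]*10]); e=0
        for c,r,v in views:
            m=render(c,p,z0,model); e+=1-(np.minimum(m,r)*v).sum()/(np.maximum(m,r)*v).sum()
        return e/len(views)
    q0=np.array([pose0[0],pose0[1],pose0[2]/10])
    for st in (.01,.004):
        sim=np.vstack([q0]+[q0+st*v for v in np.eye(3)])
        r=minimize(cost,q0,method='Nelder-Mead',options=dict(initial_simplex=sim,xatol=1e-5,fatol=1e-5,maxiter=200)); q0=r.x
    return np.array([q0[0],q0[1],q0[2]*10]),r.fun
E
python3 - <<'E'
from fit import *
w,r=pickle.load(open('w2.pkl','rb'))
v=np.zeros((400,640));v[150:255,152:300]=1
p,f=fitv([(w,r.astype(float),v)],(.5527,-.0079,.164),0,MOD);print(p,f)
# overlay edges on enlarged crop
P=p
im=cv2.resize(w['image'][170:310,120:260],None,fx=5,fy=4.2,interpolation=cv2.INTER_CUBIC)
def dr(pose,col):
    for b in [(0,6,-25,25,112,112),(22.5,33.5,-10,10,90,90),(-47,153,-65,65,10,10),(56,150,-61,61,102,102)]:
        x0,x1,y0,y1,z,_=b
        L=np.array([[x0,y0,z],[x1,y0,z],[x1,y1,z],[x0,y1,z],[x0,y0,z]])/1000.
        L=np.vstack([np.linspace(L[i],L[i+1],10) for i in range(4)])
        uv=(projf(w,globals()['w_'](pose,L))-[120,170]+.5)*[5,4.2]
        cv2.polylines(im,[np.round(uv).astype(np.int32)],False,col,1)
def w_(pose,L):
    import fit; return fit.w(pose,0,L)
dr((.5527,-.0079,.164),(255,0,0)); dr(P,(0,255,0))
cv2.imwrite('pics/w3.png',im[:,:,::-1])
E
```

```text
[ 0.55648347 -0.0093073   0.1614617 ] 0.014665729748688294
```

View pics/w3.png

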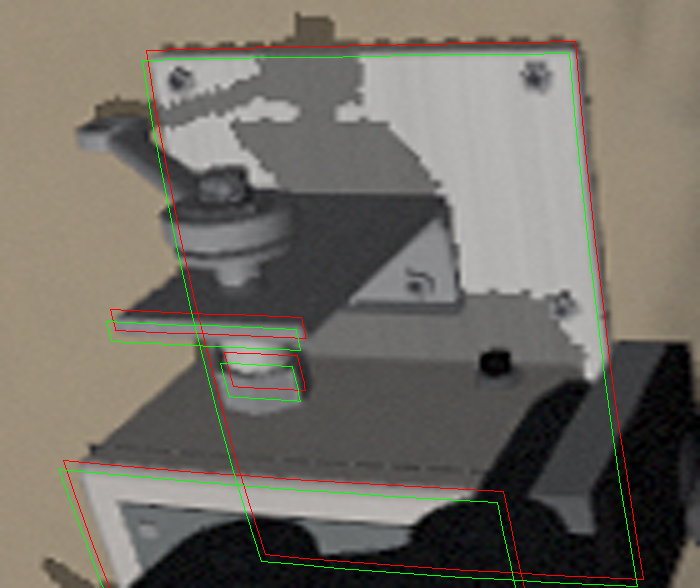

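The truth lies about midway between the two fits: bracket top strip at crop y 316–340, base edge at y ~52. That gives a module pose of about (0.554, -0.008, 0.163). Moving above the seat and pausing to measure the plate against the bracket.

>>> drive_tool(
  increments=[
    [[6,-12,0],[0,0,0],0.5],
    [[10,-22,0],[0,0,0],0.5],
    [[12,-26,0],[0,0,0],0.5],
    [[12,-26,0],[0,0,0],0.5],
    [[12,-26,0],[0,0,0],0.5],
    [[11,-24,0],[0,0,0],0.5],
    [[9,-17,0],[0,0,0],0.5],
    [[5,-9,0],[0,0,0],0.5],
  ],
)

```text
clock: 7.52
eef_pos: [0.5467, -0.0112, 0.2668]
tool_rot: [-0.08, 0.997, -0.0, 0.0]
ft_force: [0.4, 0.2, -1.5]
grip_width: 0.0598
grasp_force: 65.4
```

>>> drive_tool(
  increments=[
    [[0,0,-12],[0,0,0],0.5],
    [[0,0,-12],[0,0,0],0.5],
    [[0,0,-10],[0,0,0],0.5],
    [[0,0,0],[0,0,0],0.5],
    [[0,0,0],[0,0,0],0.5],
    [[0,0,0],[0,0,0],0.5],
    [[0,0,0],[0,0,0],0.5],
  ],
)

```text
clock: 8.1
eef_pos: [0.5463, -0.0086, 0.2339]
tool_rot: [-0.082, 0.997, -0.0, 0.001]
ft_force: [-0.2, -0.3, -1.2]
grip_width: 0.0602
grasp_force: 65.4
```

```bash
python3 - <<'E'
from fit import *
from scipy.spatial.transform import Rotation as R
o=get_obs(); print(o['clock'],np.round(o['joint_pos'],3),np.round(o['eef_pos'],4),np.round(R.from_quat(o['tool_rot']).as_matrix(),3).tolist(),o['grip_width'])
M=(.5540,-.0079,.163)
x,y,a=M;d=o['eef_pos'][:2]-[x,y];print('TCP in module',d@[np.cos(a),np.sin(a)],d@[-np.sin(a),np.cos(a)])
wc=camera('wrist');wc['name']='wrist';s=camera('side')
pickle.dump((wc,s),open('p3.pkl','wb'))
A=cv2.resize(wc['image'][160:330,240:400],(480,510),interpolation=cv2.INTER_CUBIC)
f=6;B=cv2.resize(s['image'][155:240,295:350],None,fx=f,fy=f,interpolation=cv2.INTER_CUBIC)
# overlay bracket outline
for x0,x1,zt in((0,6,112),):
    L=np.array([[0,-25,112],[6,-25,112],[6,25,112],[0,25,112],[0,-25,112],[0,-25,10]])/1000
    uv=(proj(s,w(M,0,L))-[295,155]+.5)*f; cv2.polylines(B,[np.round(uv).astype(np.int32)],False,(255,0,0),1)
h=max(A.shape[0],B.shape[0]);P=lambda i:np.vstack([i,np.zeros((h-i.shape[0],i.shape[1],3),np.uint8)])
im=np.hstack([P(A),P(B)]);print(im.shape);cv2.imwrite('pics/p3.png',im[:,:,::-1])
E
```

```text
8.1 [-0.016  0.339  0.097  1.328  0.    -0.179] [ 0.5463 -0.0086  0.2339] [[-0.987, -0.163, 0.002], [-0.163, 0.987, 0.0], [-0.002, -0.0, -1.0]] 0.06020125823915286
TCP in module -0.007680793681053746 0.0005680417794964614
(510, 810, 3)
```

View pics/p3.png

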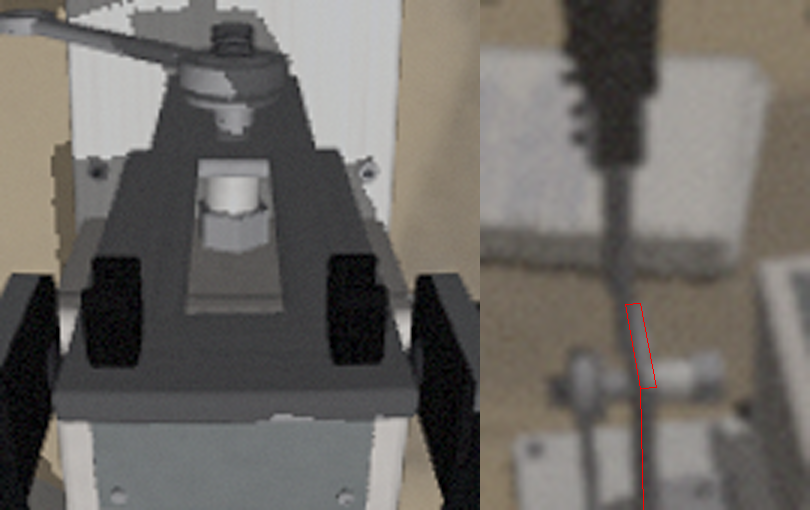

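The wrist view shows the bolt (crop x ~234) centred in the slot (centre ~235), so sideways alignment is good. In the side view the fork hangs at crop x ~605–630, above and left of the bracket strip (633–655). I'll quantify x next.

```bash
python3 - <<'E'
from fit import *
wc,s=pickle.load(open('p3.pkl','rb'))
import fit
g=cv2.cvtColor(s['image'],cv2.COLOR_RGB2GRAY).astype(int)
for r in (184,188,192,196,200): print(r,'plate',g[r,308:328].tolist())
for r in (222,226,230,234,238): print(r,'brk',g[r,308:334].tolist())
M=(.5526,-.0079,.163)
def px(m): return proj(s,fit.w(M,0,np.array([m])/1000))[0]
for z in (112,40,20): print('bracket',z,[px([x,y,z]).round(1).tolist() for x,y in((0,-25),(6,-25),(0,25))])
for z in (135,160,190):print('plate mid@x-6',z,[px([x,y,z]).round(1).tolist() for x,y in((-9,-28),(-3,-28),(-9,28))])
for c in (s,wc):
    q=silhouettes('plate',c)
    for k in q[:2]: print(k['conf'],k['bbox'])
    m=q[0]['region']
    if c is s:
        for r in range(182,206,3):
            xs=np.nonzero(m[r])[0]; print(r,xs.min() if len(xs) else None,xs.max() if len(xs) else None)
E
```

```text
184 plate [148, 148, 147, 148, 150, 145, 129, 99, 71, 71, 75, 89, 117, 149, 160, 160, 158, 159, 160, 161]
188 plate [149, 146, 148, 149, 154, 159, 143, 108, 75, 70, 67, 89, 125, 150, 159, 158, 158, 161, 162, 162]
192 plate [149, 148, 137, 145, 148, 149, 143, 111, 83, 68, 72, 86, 121, 142, 145, 150, 152, 149, 156, 153]
196 plate [93, 94, 90, 92, 96, 92, 89, 74, 71, 62, 72, 79, 84, 91, 89, 93, 91, 99, 98, 98]
200 plate [83, 85, 85, 77, 74, 72, 70, 70, 62, 71, 71, 77, 77, 71, 74, 73, 77, 87, 85, 82]
222 brk [78, 75, 80, 87, 94, 89, 78, 87, 94, 103, 102, 97, 74, 66, 69, 78, 87, 100, 104, 104, 103, 102, 96, 97, 99, 95]
226 brk [120, 124, 112, 92, 79, 93, 122, 132, 137, 136, 132, 121, 92, 69, 67, 84, 116, 142, 151, 148, 147, 148, 147, 146, 133, 112]
230 brk [150, 153, 150, 127, 94, 89, 121, 145, 148, 152, 148, 133, 104, 69, 68, 86, 120, 143, 150, 151, 150, 154, 152, 148, 137, 115]
234 brk [152, 152, 152, 137, 105, 85, 108, 137, 152, 152, 152, 143, 114, 73, 68, 80, 104, 128, 140, 138, 134, 128, 128, 125, 125, 125]
238 brk [153, 150, 150, 147, 120, 94, 105, 125, 129, 114, 102, 97, 81, 73, 73, 78, 91, 109, 120, 121, 120, 118, 117, 114, 112, 116]
bracket 112 [[320.6, 219.2], [323.3, 219.0], [318.1, 205.2]]
bracket 40 [[321.1, 242.1], [323.6, 241.8], [318.7, 227.8]]
bracket 20 [[321.2, 248.1], [323.7, 247.8], [318.8, 233.8]]
plate mid@x-6 135 [[316.6, 212.7], [319.3, 212.5], [313.9, 197.1]]
plate mid@x-6 160 [[316.3, 204.0], [319.1, 203.8], [313.6, 188.5]]
plate mid@x-6 190 [[316.0, 193.1], [318.8, 192.9], [313.3, 177.9]]
0.44 [315.0, 183.5, 320.1, 206.9]
182 None None
185 315 319
188 315 319
191 315 319
194 315 319
197 315 319
200 315 319
203 316 319Traceback (most recent call last):
  File "<stdin>", line 14, in <module>
IndexError: list index out of range
```

Side view: the plate strip centre sits at 317.2 px against a bracket strip centre of 321.95 px, a difference of 4.75 (predicted 4.9 for mid-gap). The plate is centred within 0.5 mm, so I'm lowering it in stages.

>>> drive_tool(
  increments=[
    [[0,0,-8],[0,0,0],0.5],
    [[0,0,-8],[0,0,0],0.5],
    [[0,0,-8],[0,0,0],0.5],
    [[0,0,-8],[0,0,0],0.5],
    [[0,0,-6],[0,0,0],0.5],
    [[0,0,0],[0,0,0],0.5],
    [[0,0,0],[0,0,0],0.5],
  ],
)

```text
clock: 8.88
eef_pos: [0.5454, -0.0089, 0.1942]
tool_rot: [-0.082, 0.997, 0.0, -0.001]
ft_force: [-0.0, -0.1, -1.8]
grip_width: 0.0601
grasp_force: 65.4
```

>>> drive_tool(
  increments=[
    [[0,0,-8],[0,0,0],0.5],
    [[0,0,-8],[0,0,0],0.5],
    [[0,0,-8],[0,0,0],0.5],
    [[0,0,-8],[0,0,0],0.5],
    [[0,0,-8],[0,0,0],0.5],
    [[0,0,-8],[0,0,0],0.5],
    [[0,0,-8],[0,0,0],0.5],
    [[0,0,0],[0,0,0],0.5],
  ],
)

```text
clock: 9.55
eef_pos: [0.5446, -0.0089, 0.1367]
tool_rot: [-0.082, 0.997, 0.0, -0.002]
ft_force: [-0.8, -0.3, -2.7]
grip_width: 0.0604
grasp_force: 65.4
```

```bash
python3 - <<'E'
from fit import *
o=get_obs(); print(o['clock'],np.round(o['eef_pos'],4),o['grip_width'],o['ft_force'].round(2))
wc=camera('wrist');s=camera('side')
pickle.dump((wc,s),open('p4.pkl','wb'))
A=cv2.resize(wc['image'][150:320,220:420],(600,510),interpolation=cv2.INTER_CUBIC)
B=cv2.resize(s['image'][170:255,295:328],(198,510),interpolation=cv2.INTER_CUBIC)
cv2.imwrite('pics/p4.png',np.hstack([A,B])[:,:,::-1])
E
```

```text
9.55 [ 0.5446 -0.0089  0.1367] 0.060397429226708085 [-0.85 -0.29 -2.75]
```

View pics/p4.png

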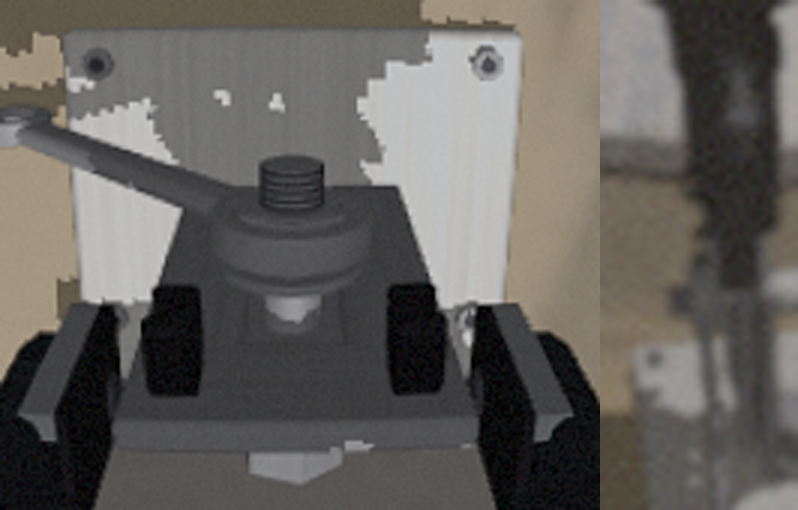

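The wrist view shows the fork straddling the bolt behind the washer, with the bolt (crop x ~293) in the slot, and contact forces are about zero. Lowering to contact, with a 1 mm correction in x.

>>> drive_tool(
  increments=[
    [[0.5,0,-6],[0,0,0],0.5],
    [[0.5,0,-6],[0,0,0],0.5],
    [[0,0,-4],[0,0,0],0.5],
    [[0,0,-3],[0,0,0],0.5],
    [[0,0,0],[0,0,0],0.5],
    [[0,0,0],[0,0,0],0.5],
  ],
)

```text
clock: 10.15
eef_pos: [0.5467, -0.0089, 0.1197]
tool_rot: [-0.082, 0.997, 0.0, -0.0]
ft_force: [-0.4, -0.2, -2.3]
grip_width: 0.0598
grasp_force: 65.4
```

>>> drive_tool(
  increments=[
    [[0,0,-1],[0,0,0],0.5],
    [[0,0,-1],[0,0,0],0.5],
    [[0,0,-1],[0,0,0],0.5],
    [[0,0,0],[0,0,0],0.5],
  ],
)

```text
clock: 10.48
eef_pos: [0.5474, -0.0089, 0.1175]
tool_rot: [-0.082, 0.997, -0.0, 0.001]
ft_force: [0.6, -0.3, -0.5]
grip_width: 0.0596
grasp_force: 65.5
```

>>> drive_tool(
  increments=[
    [[0,0,-1],[0,0,0],0.5],
    [[0,0,-0.5],[0,0,0],0.5],
    [[0,0,0],[0,0,0],0.5],
  ],
)

```text
clock: 10.73
eef_pos: [0.5484, -0.0089, 0.1173]
tool_rot: [-0.082, 0.997, -0.0, 0.002]
ft_force: [0.6, -0.7, 5.2]
grip_width: 0.0598
grasp_force: 65.8
```

>>> drive_tool(
  increments=[
    [[0,0,-1],[0,0,0],0.5],
    [[0,0,0],[0,0,0],0.5],
  ],
)

```text
clock: 10.9
eef_pos: [0.5485, -0.0089, 0.1172]
tool_rot: [-0.081, 0.997, -0.0, 0.002]
ft_force: [-2.2, -0.7, 9.9]
grip_width: 0.0602
grasp_force: 66.0
```

Contact at TCP z 0.117 (10 N up): the plate stands on the base. Releasing, then rising.

>>> drive_tool(
  increments=[
    [[0,0,1],[0,0,0],0.8],
    [[0,0,0],[0,0,0],1],
    [[0,0,0],[0,0,0],1],
    [[0,0,0],[0,0,0],1],
    [[0,0,0],[0,0,0],1],
    [[0,0,0],[0,0,0],1],
  ],
)

```text
clock: 11.4
eef_pos: [0.5467, -0.0089, 0.1152]
tool_rot: [-0.082, 0.997, 0.0, -0.0]
ft_force: [-0.2, 0.6, 0.4]
grip_width: 0.0854
grasp_force: 0.0
```

>>> drive_tool(
  increments=[
    [[0,0,5],[0,0,0],1],
    [[0,0,10],[0,0,0],1],
    [[0,0,20],[0,0,0],1],
    [[0,0,20],[0,0,0],1],
    [[0,0,20],[0,0,0],1],
    [[0,0,0],[0,0,0],1],
    [[0,0,0],[0,0,0],1],
  ],
)

```text
clock: 11.98
eef_pos: [0.5482, -0.0089, 0.1927]
tool_rot: [-0.082, 0.997, -0.0, 0.002]
ft_force: [-0.4, 0.2, -0.1]
grip_width: 0.0853
grasp_force: 0.0
```

```bash
python3 - <<'E'
from fit import *
o=get_obs(); print(o['clock'],np.round(o['eef_pos'],4),o['grip_width'],o['ft_force'].round(2),np.round(o['joint_pos'],3))
wc=camera('wrist');s=camera('side')
pickle.dump((wc,s),open('p5.pkl','wb'))
A=cv2.resize(wc['image'][130:330,200:440],(600,500),interpolation=cv2.INTER_CUBIC)
B=cv2.resize(s['image'][185:255,300:328],(200,500),interpolation=cv2.INTER_CUBIC)
cv2.imwrite('pics/p5.png',np.hstack([A,B])[:,:,::-1])
E
```

```text
11.9833 [ 0.5482 -0.0089  0.1927] 0.08525937183920877 [-0.39  0.19 -0.1 ] [-0.016  0.362  0.022  1.226 -0.    -0.18 ]
```

View pics/p5.png

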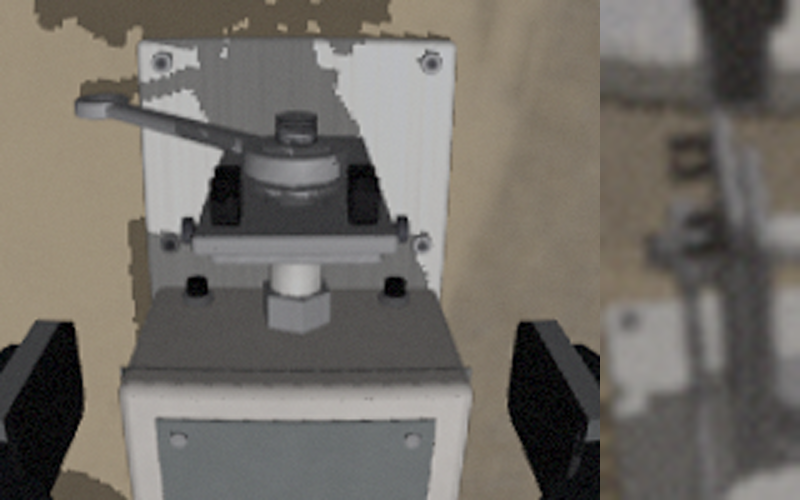

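The plate stands released astride the bolt: clips at crop (225,195) and (362,195) facing out, sleeves level at (188,230) and (402,230), hex head at (298,305). Moving above the gap and measuring the bolt head from there.

>>> drive_tool(
  increments=[
    [[10,1.5,0],[0,0,0],1],
    [[14,2.5,0],[0,0,0],1],
    [[12.5,2,0],[0,0,0],1],
    [[0,0,-12],[0,0,0],1],
    [[0,0,-10],[0,0,0],1],
    [[0,0,0],[0,0,0],1],
    [[0,0,0],[0,0,0],1],
    [[0,0,0],[0,0,0],1],
  ],
)

```text
clock: 12.75
eef_pos: [0.5828, -0.003, 0.1682]
tool_rot: [-0.082, 0.997, 0.0, -0.001]
ft_force: [-0.3, 0.3, -0.8]
grip_width: 0.0852
grasp_force: 0.0
```

```bash
python3 - <<'E'
from fit import *
import fit
o=get_obs(); print(o['clock'],np.round(o['eef_pos'],4),o['grip_width'],o['ft_force'].round(2))
wc=camera('wrist');wc['name']='wrist';s=camera('side')
pickle.dump((wc,s,o),open('p6.pkl','wb'))
M=(.5543,-.0082,.163)
x,y,a=M;d=o['eef_pos'][:2]-[x,y];print('TCP in module',d@[np.cos(a),np.sin(a)],d@[-np.sin(a),np.cos(a)])
def crop(c,u0,u1,v0,v1,f):
    im=cv2.resize(c['image'][v0:v1,u0:u1],None,fx=f,fy=f,interpolation=cv2.INTER_CUBIC)
    def line(pts,col,cl=True):
        L=np.array(pts,float)/1000
        if cl:L=np.vstack([L,L[:1]])
        L=np.vstack([np.linspace(L[i],L[i+1],8) for i in range(len(L)-1)])
        uv=(projf(c,fit.w(M,0,L))-[u0,v0]+.5)*f
        cv2.polylines(im,[np.round(uv*8).astype(np.int32)],False,col,1,cv2.LINE_AA,shift=3)
    line([[-9,-28,125],[-3,-28,125],[-3,28,125],[-9,28,125]],(0,255,0))
    line([[0,-25,112],[6,-25,112],[6,25,112],[0,25,112]],(255,0,0))
    for X in (22.5,33.5):
        line([[X,11.5*np.sin(t),90+11.5*np.cos(t)] for t in np.arange(6)*np.pi/3],(255,255,0))
    line([[56,-61,102],[56,61,102]],(255,0,0),False)
    return im
A=crop(wc,265,365,130,250,5)
B=crop(s,300,342,185,260,7.1)
B=cv2.resize(B,(298,600));A=cv2.resize(A,(500,600))
cv2.imwrite('pics/p6.png',np.hstack([A,B])[:,:,::-1])
E
```

```text
12.75 [ 0.5828 -0.003   0.1682] 0.08524191182154321 [-0.3   0.34 -0.75]
TCP in module 0.02896213621486617 0.0005272112023576173
```

View pics/p6.png

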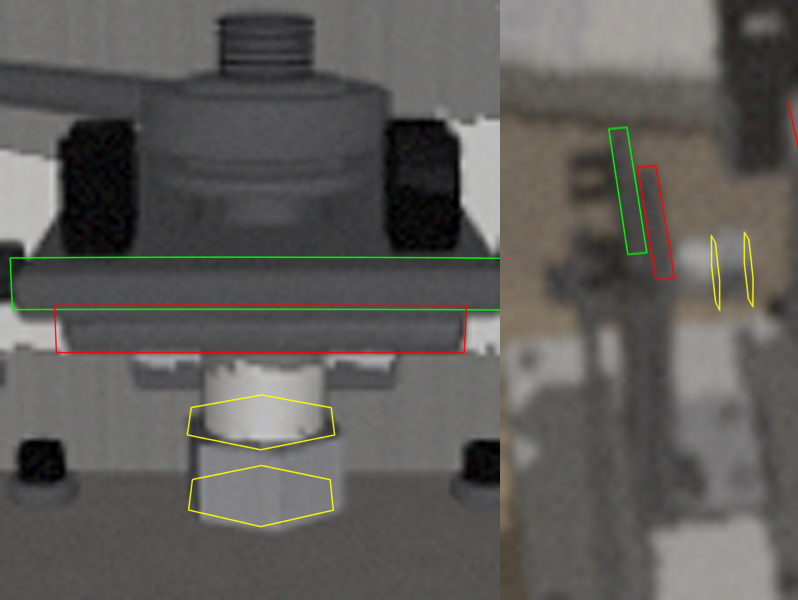

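The overlay confirms the plate top edge (green) at z = 125 mm over the seat, standing next to the bracket. The head is at crop x 197–342, its ridge apparently slightly right of the bolt centre (~266). Checking its turn numerically.

```bash
python3 - <<'E'
from fit import *
wc,s,o=pickle.load(open('p6.pkl','rb'))
g=cv2.cvtColor(wc['image'],cv2.COLOR_RGB2GRAY).astype(int)
print('cols',list(range(300,338)))
for r in range(206,239,2): print(r,g[r,300:338].tolist())
E
```

```text
cols [300, 301, 302, 303, 304, 305, 306, 307, 308, 309, 310, 311, 312, 313, 314, 315, 316, 317, 318, 319, 320, 321, 322, 323, 324, 325, 326, 327, 328, 329, 330, 331, 332, 333, 334, 335, 336, 337]
206 [82, 83, 81, 80, 79, 74, 113, 133, 140, 148, 155, 163, 167, 172, 173, 178, 182, 185, 186, 184, 182, 180, 176, 172, 169, 165, 159, 151, 144, 116, 85, 81, 83, 81, 83, 84, 84, 85]
208 [109, 108, 105, 106, 106, 87, 117, 130, 142, 149, 158, 162, 167, 171, 176, 179, 184, 186, 186, 184, 184, 181, 175, 175, 171, 164, 157, 147, 142, 114, 92, 103, 102, 101, 105, 103, 105, 105]
210 [114, 114, 113, 114, 110, 90, 115, 132, 141, 150, 158, 166, 170, 174, 179, 182, 187, 187, 188, 188, 186, 181, 178, 176, 171, 163, 156, 148, 139, 113, 96, 109, 109, 110, 110, 114, 113, 112]
212 [113, 114, 115, 109, 93, 76, 115, 132, 145, 151, 157, 167, 171, 176, 181, 183, 186, 188, 186, 186, 186, 184, 179, 175, 167, 161, 153, 147, 137, 103, 86, 112, 110, 108, 110, 110, 111, 110]
214 [113, 106, 87, 55, 57, 55, 121, 136, 143, 151, 157, 166, 169, 176, 179, 184, 186, 190, 188, 187, 184, 179, 177, 172, 166, 160, 153, 143, 138,
[... 1506 characters left out ...]
8, 107, 91, 83, 84, 83]
232 [83, 81, 83, 78, 75, 131, 130, 132, 130, 131, 132, 130, 130, 129, 127, 131, 127, 130, 130, 129, 130, 124, 125, 126, 123, 123, 125, 122, 123, 118, 114, 111, 105, 91, 84, 82, 80, 83]
234 [82, 82, 83, 85, 81, 93, 102, 108, 113, 121, 125, 127, 129, 130, 132, 129, 129, 131, 131, 134, 130, 120, 124, 123, 122, 113, 105, 96, 82, 81, 80, 83, 81, 83, 79, 80, 84, 79]
236 [83, 81, 85, 84, 83, 84, 83, 82, 81, 80, 83, 80, 86, 84, 88, 89, 91, 91, 98, 99, 99, 95, 88, 85, 86, 83, 82, 79, 85, 82, 83, 83, 83, 83, 79, 82, 82, 83]
238 [82, 83, 80, 80, 83, 84, 84, 84, 84, 82, 85, 82, 83, 82, 82, 80, 82, 85, 81, 81, 81, 82, 83, 83, 82, 83, 82, 84, 81, 80, 85, 82, 83, 81, 86, 82, 86, 82]
```

```bash
python3 - <<'E'
from fit import *
wc,s,o=pickle.load(open('p6.pkl','rb'))
V=np.array(wc['view']);K=np.array(wc['K']);R=V[:3,:3];c0=-R.T@V[:3,3]
M=(.5543,-.0082,.163);a=M[2]
def mod(u,v,z):
    d=np.array([u-K[0,2],v-K[1,2]])/K[0,0];t=np.hypot(*d);n=np.r_[d/t*np.sin(t),np.cos(t)]
    n=R.T@n;p=c0+n*(z-c0[2])/n[2];q=p[:2]-M[:2];return (np.array([q@[np.cos(a),np.sin(a)],q@[-np.sin(a),np.cos(a)]])*1000).round(2)
for n,u,v,z in [('ridge back',320.5,235.8,.1013),('ridge front',320.5,219.2,.1013),('left up corner back',304.5,233.5,.0974),('right back',333,231.8,.0939),('right front',333,217.5,.0939),('sleeve L',305.5,211,.091),('sleeve R',329.2,211,.091),('bracket rear edge',317,200.3,.112)]: print(n,mod(u,v,z))
E
```

```text
ridge back [34.37  2.65]
ridge front [22.46  2.6 ]
left up corner back [34.37 -8.27]
right back [34.55 11.4 ]
right front [23.96 11.21]
sleeve L [20.27 -7.65]
sleeve R [20.25  8.66]
bracket rear edge [6.23 0.33]
```

The head measures x 22.5–34.4 mm, as specified, with its axis at y ≈ 0.5 mm (same as the TCP) and the bolt turned ≈ 10.5° toward +y. I'll tilt the tool to match so the flats are gripped square, then descend.

>>> drive_tool(
  increments=[
    [[0,0,0],[-5.2,-0.85,0],1],
    [[0,0,0],[-5.2,-0.85,0],1],
    [[0,0,-10],[0,0,0],1],
    [[0,0,-12],[0,0,0],1],
    [[0,0,-12],[0,0,0],1],
    [[0,0,0],[0,0,0],1],
    [[0,0,0],[0,0,0],1],
    [[0,0,0],[0,0,0],1],
  ],
)

```text
clock: 13.52
eef_pos: [0.5837, -0.0033, 0.1349]
tool_rot: [-0.081, 0.993, -0.091, 0.008]
ft_force: [-0.3, -0.5, 0.4]
grip_width: 0.0853
grasp_force: 0.0
```

```bash
cat > st.py <<'E'
from fit import *
from scipy.spatial.transform import Rotation as R
o=get_obs();M=(.5543,-.0082,.163);x,y,a=M
d=o['eef_pos'][:2]-[x,y];T=R.from_euler('z',-a).as_matrix()@R.from_quat(o['tool_rot']).as_matrix()
print(o['clock'],'TCPmod',(1000*np.r_[d@[np.cos(a),np.sin(a)],d@[-np.sin(a),np.cos(a)],o['eef_pos'][2]]).round(2),'tool z',T[:,2].round(3),'tool y',T[:,1].round(3),o['ft_force'].round(1),o['joint_pos'].round(2),o['grip_width'],o['grasp_force'])
E
python3 st.py
```

```text
13.5167 TCPmod [2.9780e+01 6.0000e-02 1.3493e+02] tool z [ 0.    -0.182 -0.983] tool y [ 0.     0.983 -0.182] [-0.3 -0.5  0.4] [ 0.08  0.46  0.01  1.1  -0.18 -0.08] 0.08534553022773644 0.0
```

>>> drive_tool(
  increments=[
    [[0,0,-10],[0,0,0],1],
    [[0,0,-10],[0,0,0],1],
    [[0,0,-10],[0,0,0],1],
    [[0,0,-8],[0,0,0],1],
    [[0,0,-4],[0,0,0],1],
    [[0,0,0],[0,0,0],1],
    [[0,0,0],[0,0,0],1],
  ],
)

```text
clock: 14.1
eef_pos: [0.5831, -0.0029, 0.092]
tool_rot: [-0.081, 0.992, -0.092, 0.007]
ft_force: [-0.4, 1.3, 1.2]
grip_width: 0.0854
grasp_force: 0.0
```

```bash
python3 st.py; python3 - <<'E'
from fit import *
wc=camera('wrist');g=cv2.cvtColor(wc['image'],cv2.COLOR_RGB2GRAY).astype(int)
for r in range(206,262,6): print(r,g[r,286:350:1].tolist())
E
```

```text
14.1 TCPmod [29.31  0.52 92.02] tool z [-0.001 -0.183 -0.983] tool y [-0.001  0.983 -0.183] [-0.4  1.3  1.2] [ 0.08  0.5  -0.05  1.   -0.18 -0.08] 0.08544684542163782 0.0
206 [63, 57, 64, 66, 67, 66, 65, 65, 67, 68, 66, 63, 66, 66, 65, 67, 70, 71, 71, 76, 78, 84, 85, 84, 83, 85, 84, 84, 85, 88, 83, 83, 86, 81, 83, 89, 88, 82, 83, 83, 88, 87, 88, 86, 82, 82, 77, 75, 72, 72, 69, 66, 67, 67, 64, 59, 59, 66, 65, 65, 49, 17, 10, 14]
212 [67, 67, 69, 71, 66, 69, 67, 68, 65, 62, 61, 64, 61, 59, 59, 61, 67, 65, 61, 64, 68, 77, 80, 78, 79, 85, 85, 88, 88, 87, 88, 87, 88, 90, 86, 87, 89, 84, 84, 85, 84, 79, 79, 74, 71, 67, 60, 64, 67, 64, 65, 67, 60, 60, 59, 63, 66, 64, 68, 54, 35, 10, 14, 14]
218 [67, 66, 61, 66, 64, 64, 62, 64, 63, 65, 65, 62, 67, 62, 65, 67, 62, 61, 63, 68, 64, 64, 63, 62, 62, 64, 64, 65, 63, 65, 65, 65, 63, 63, 65, 63, 61, 65, 64, 66, 67, 60, 68, 64, 64, 62, 62, 66, 64, 65, 66, 67, 62, 68, 59, 65, 67, 64, 63, 54, 35, 17, 12, 14]
224 [67, 68, 66, 66, 68, 61, 65, 63, 65, 69, 65, 64, 66, 63, 70, 61, 66, 68, 65, 66, 63, 64, 61, 64, 67, 65, 65, 66, 63, 63, 64, 65, 67, 66, 68, 6
[... 1024 characters left out ...]
, 88, 84, 85, 87, 87, 89, 87, 88, 86, 89, 87, 89, 91, 84, 87, 87, 85, 88, 86, 88, 89, 89, 89, 86, 86, 85, 86, 86, 88, 88, 88, 87, 88]
254 [81, 80, 81, 77, 80, 80, 81, 79, 81, 77, 82, 76, 82, 82, 81, 83, 83, 86, 82, 84, 84, 84, 85, 85, 85, 87, 85, 85, 87, 84, 83, 87, 84, 88, 88, 90, 85, 85, 86, 88, 87, 85, 86, 87, 85, 85, 82, 87, 87, 88, 87, 87, 86, 86, 85, 85, 85, 86, 89, 85, 85, 86, 86, 85]
260 [89, 88, 88, 88, 89, 87, 88, 89, 91, 90, 88, 88, 89, 89, 94, 96, 101, 103, 106, 110, 109, 110, 114, 112, 115, 114, 115, 117, 117, 119, 118, 118, 118, 117, 119, 115, 118, 118, 117, 117, 113, 114, 114, 112, 111, 109, 105, 101, 95, 88, 99, 113, 120, 117, 114, 116, 114, 114, 109, 109, 110, 110, 106, 103]
```

Position and tilt match the measured bolt head, so I'm closing on it.

>>> drive_tool(
  increments=[
    [[0,0,0],[0,0,0],0.35],
    [[0,0,0],[0,0,0],0.35],
    [[0,0,0],[0,0,0],0.35],
    [[0,0,0],[0,0,0],0.35],
    [[0,0,0],[0,0,0],0.35],
    [[0,0,0],[0,0,0],0.35],
  ],
)

```text
clock: 14.65
eef_pos: [0.5834, -0.0029, 0.0926]
tool_rot: [-0.081, 0.992, -0.092, 0.007]
ft_force: [-0.7, 0.8, -0.2]
grip_width: 0.03
grasp_force: 0.0
```

>>> drive_tool(
  increments=[
    [[0,0,0],[0,0,0],0.1],
    [[0,0,0],[0,0,0],0.1],
    [[0,0,0],[0,0,0],0.1],
    [[0,0,0],[0,0,0],0.1],
    [[0,0,0],[0,0,0],0.1],
    [[0,0,0],[0,0,0],0.1],
  ],
)

```text
clock: 15.15
eef_pos: [0.5834, -0.0028, 0.0927]
tool_rot: [-0.081, 0.992, -0.091, 0.007]
ft_force: [-1.3, 0.9, 3.5]
grip_width: 0.0184
grasp_force: 58.7
```

```bash
python3 st.py; python3 - <<'E'
from fit import *
import fit
s=camera('side');wc=camera('wrist');M=(.5543,-.0082,.163)
for c,n in((s,'side'),(wc,'wrist')):
    for n in('plate','bolt'):
        for k in silhouettes(n,c)[:2]: print(n,k['conf'],k['bbox'])
print('pred plate top corners side',proj(s,fit.w(M,0,np.array([[-9,-28,125],[-3,-28,125],[-9,28,125],[-3,28,125]])/1000)).round(1).tolist())
E
```

```text
15.15 TCPmod [29.58  0.59 92.73] tool z [ 0.    -0.183 -0.983] tool y [-0.     0.983 -0.183] [-1.3  0.9  3.5] [ 0.08  0.5  -0.05  1.   -0.18 -0.08] 0.018364932650608165 58.691795244812965
plate 0.57 [311.4, 200.7, 322.0, 251.0]
plate 0.87 [220.9, 173.4, 396.4, 258.6]
plate 0.45 [213.1, 109.7, 440.0, 379.9]
bolt 0.83 [299.0, 142.6, 338.4, 301.5]
bolt 0.53 [515.3, 328.5, 582.7, 399.5]
pred plate top corners side [[317.4, 216.2], [320.1, 216.0], [314.7, 200.5], [317.3, 200.3]]
```

Gripped at 59 N over ~20 mm flats, wrist forces are low, and the plate's top edge in the side view (row 200.7 against 200.5 predicted) is unmoved. Handing in.

```bash
python3 -c "
from h import *
print(job_done())"
```

```text
the job is handed in; nothing more can be done
None
```

The job is handed in: the plate stands released on its forked edge astride the bolt with its clips out, and the gripper still holds the hidden bolt head across two flats at about 59 N, the tool tilted to match the roughly 10.5° I measured so as not to turn the bolt; no verdict came back.

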